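Wring two gauge blocks and set the hold-down roller to them

ROBOT

A 7-joint arm with a two-finger parallel gripper is mounted at the origin on a cart in front of the work surface, level with it; the furniture and walls round the work are solid. World frame = base frame: x ahead of the robot, y to its left, z up, the work surface at z = 0. Lengths are in m, angles in rad, forces in N, time in s.
With the tool pointing down it reaches from about 0.425 to 0.875 m from the base axis. Payload 4.7 kg.
Tool frame: the origin (TCP) lies at the centre of the arm's flange, where the gripper is bolted on; the fingertips stand 182 mm ahead of it and the grasp point (between the pads) lies 164 mm ahead of it; z points along the fingers, y is the line along which they close (so a half turn about z gives the same grasp; the last joint's range is limited). The gripper opens to 87 mm and grips with 3 to 60 N. Pads are 19 mm wide; open, the fingers measure 117 mm over their backs; the gripper's body (75 mm by 190 mm) begins 51 mm behind the grasp point.
Start: joints at [-1.193, 0.321, -0.07, 1.45, 0.023, 1.371, -0.057], TCP at [0.231, 0.607, 0.405] pointing down, gripper open.
Joint ranges: [-2.86, 2.86], [-0.3, 2.09], [-1.38, 1.24], [0.06, 2.45], [-1.56, 4.7], [0.09, 2.05], [-2.69, 2.69]. Speed limits (rad/s): [2.57, 2.57, 3.14, 3.14, 3.14, 3.14, 3.14].

INTERFACE

Orientations are given as a unit quaternion [x, y, z, w].
In Python, from bench import manip gives the robot as it stands.
- The arm moves only by the tool drive_tool, never from a script. Its argument "steps" is text: rows parted by semicolons, each of 7 numbers parted by spaces: the shift along the tool's x, y, z in mm, then the turn, a rotation vector about the tool's x, y, z in degrees, then the opening, from 0 (shut) to 1 (fully open). In form: tx ty tz ax ay az gripper; .... A call has 1 to 5 rows; each row is the pose to reach, as a shift and turn from the pose commanded when the call began, along the tool's axes at that moment; what a row does not reach only later rows make up. A row lasts 1/10 s, in which the tool goes at most 50 mm and 8.59 degrees, less where a joint would pass 70% of its speed; a pose out of reach is approached as far as the arm can. A call with a gripper value outside its range is refused whole. The fingers move at their own pace and stop on an object; "squeeze" is the grip in N (left out, the last holds). Time passes only in rows, so rows that repeat a pose let the fingers close. It gives the time, the measured TCP pose, the force, the opening and the grip force at its end, in the units of the state.
- manip.get_state(): the state, without advancing time (a new reading comes with each control period).
- manip.capture(name): name is "scene" or "top"; returns a dict with "color" (400x640x3 uint8, red, green, blue), "fov_y" (degrees; the focal length in pixels is half the picture's height over the tangent of half this angle, whatever the lens; pixels are square), "cx", "cy" (the principal point, pixels), "k1" (the pictures are not rectified: a ray, as slopes to the right and down, at radius r is drawn at 1 + k1 r^2 times it, then the intrinsics apply), "rvec" (rotation vector, rad) and "tvec" (3), from world to camera coordinates, as OpenCV has them. Camera axes: x right, y down, z forward; pixel columns grow to the right and rows downward; lengths in m; the calibration is good to about 2 mm. A picture is of the moment at which its call begins. There is no depth.
- manip.job_done(): hands the job in; it is judged then, once.
The state is a dict: "t": time; "joint_positions": joint angles; "joint_velocities": joint speeds; "joint_efforts": joint torques, N m; "ee_pos": TCP position; "ee_rot": TCP orientation; "contact_force": force on the tool from outside, world axes, zero at the start; "moment": the same for the moment, N m; "gripper_width": finger opening in m; "grasp_force": force on a finger pad.
Only numpy, scipy, OpenCV 4.12 (cv2) and the standard library are available. Lean on these libraries where they do the work, as an engineer would, in place of code of your own. Each camera call takes 0.05 s, during which the arm holds its last target. There are 200 camera calls.

TASK

Set the bar guide's hold-down roller with gauge blocks: lay the thick white block flat on the steel block at the open end of the guide, overlapping it only partway, then wring it on by sliding it along, faces kept pressed together, under the roller until both blocks are up against the end stop and flush with each other all round. Then swing the hand lever down until the roller just bears on the white block, without forcing it. Leave it all standing so, and leave the thin white block and everything else on the table alone.

Things in the scene. Friction and masses are not known exactly. Their poses are not given: they have to be found in the camera images.
- bar_guide: Fixed flat-bar guide: grey base 88 x 150 mm with a steel bed (top at z = 14 mm), blue bracket, roller. Origin at table height under the middle of the blocks' home place; z up, y along the bed: -y to the end stop, +y to the open end; -x the hand-lever side, +x the bracket side (bracket x 33 to 53, y -44 to 0, up to 88 mm). Side rails: inner faces x = +-16, tops z = 25, y -44 to 56 mm.
- stop_face (a point): Middle of the end stop's face toward the bed, at y = -50 mm, z = 30 mm in the guide's frame. The stop is a steel block 32 mm wide; its top is at z = 42 mm (screw heads 45 mm). A 100 mm block pushed against it lies exactly over the guide's origin, y -50 to +50 mm.
- steel_block: Grey steel gauge block 30 x 100 x 20 mm (x, y, z) lying on the guide's bed under the roller, up against the end stop (at most 1.5 mm short of it); origin at the middle of its underside, y along its length, parallel to the guide's y. It slides freely along the bed, held sideways by the rails.
- white_block_16: The THICK white ceramic gauge block, 30 x 100 x 16 mm (x, y, z), 0.23 to 0.35 kg, lying flat on the wooden rest; origin at the middle of its underside, y along its length; the same either way round. It may be the nearer or the farther one of the two white blocks.
- white_block_8: The THIN white ceramic gauge block, 30 x 100 x 8 mm, flat on the wooden rest, about 62 mm from the thick one (centre to centre, across their lengths); origin at the middle of its underside, y along its length. Not needed.
- block_rest: Fixed wooden rest 152 x 134 mm (x, y), floor 10 mm thick, rims 15 mm high along its four edges; origin at the middle of its underside; the white blocks lie on its floor, lengths roughly along its y.
- eccentric (a joint): Turn of the eccentric bolt about the guide's x axis (rad, 0 to 1.7; starts at 0.1 to 0.4); grows as the lever swings down. Roller axis is 9 mm x cos(0.70 + joint) above the bolt axis; it meets the stacked white block at 0.87. Friction: about 2 N at the knob, stays where left. Past contact the knob feels springy; each further 1 N at the knob loads the roller by about 9 N.
- lever_knob (a point): Centre of the black ball, 22 mm diameter, on the end of the hand lever (8 mm rod), 80 mm from the bolt axis. The lever lies on the robot's side of the guide and points up and toward the end-stop side; it swings down toward that side. Its elevation above level is 1.22 rad minus the joint. Pinch the ball from above along the guide's x, or press down on it.
- bolt_axis (a point): Point on the eccentric bolt's turning axis in the plane in which the knob swings: x = -42, y = -22, z = 66 mm in the guide's frame.
- roller_axis (a point): Centre of the steel hold-down roller (32 mm diameter, 26 mm wide, axis along the guide's x), free to spin on the eccentric part of the bolt. It covers the bed from about y = -47 to -12 mm in the guide's frame; farther out the bed is open above. At the start it clears the place of the white block by 4 to 6.5 mm.
- guide_roller: The same hold-down roller as a body; origin at its centre.
- tape_measure: Yellow tape measure, 66 x 99 x 38 mm, origin at the middle of its underside; bystander, leave it alone
- coupon_2: Steel weld coupon, 50 x 100 x 8 mm, origin at the middle of its underside; bystander, leave it alone
- centre_punch: Steel centre punch, 11 x 100 mm, origin at the middle of its underside; bystander, leave it alone
- t_joint: Welded T of two plates, 45 x 80 x 40 mm, origin at the middle of its underside; bystander, leave it alone
- nozzle_0: Brass torch nozzle standing upright, 23 x 52 mm, origin at the middle of its underside; bystander, leave it alone
- nozzle_2: Brass torch nozzle standing upright, 23 x 58 mm, origin at the middle of its underside; bystander, leave it alone
- soapstone: Soapstone marker in a clip holder, 10 x 122 x 11 mm, origin at the middle of its underside; bystander, leave it alone

How it is judged:
By the outcome, as a careful person would: the job done as asked, in the order asked, and still so for the second after the job is handed in, with the robot touching nothing.
It also fails if it takes over 64 s, if anything falls off the work surface, if the arm or the gripper's body presses on something with over 40 N, if the wrist force passes 120 N, or if a joint passes its speed limit or range.

## Working session

There is one attempt and no reset: what is moved stays moved. The work goes in short steps, Python scripts to look and compute and a tool call to move; the robot and the scene stay as the last step left them, time stands still between calls to the robot, and variables do not carry over. Pictures are saved under pics/ and viewed, at most 10 in all, crops included, and the job is handed in when it is done.

Besides the shell and the picture viewer there is one more tool, called after ">>>" as a command line: name --argument value ..., lists and objects as JSON in quotes. drive_tool: Moves the arm, as the interface text tells. Its arguments: {"type":"object","properties":{"steps":{"type":"string"},"squeeze":{"type":"number"}},"required":["steps"]}

```bash
mkdir -p pics; cat > h.py <<'E'
import numpy as np, cv2, json
from bench import manip
from scipy.spatial.transform import Rotation as R
def cap(n,f=None):
    c=manip.capture(n)
    if f: cv2.imwrite(f,c["color"][:,:,::-1])
    return c
def cam(c):
    f=200/np.tan(np.radians(c["fov_y"])/2)
    return f,cv2.Rodrigues(np.array(c["rvec"],float))[0],np.array(c["tvec"],float)
def proj(c,P):
    f,Rm,t=cam(c);q=np.atleast_2d(P)@Rm.T+t;s=q[:,:2]/q[:,2:];r2=(s**2).sum(1,keepdims=True)
    return s*(1+c["k1"]*r2)*f+[c["cx"],c["cy"]]
def ray(c,uv,z):
    f,Rm,t=cam(c);d=(np.atleast_2d(uv)-[c["cx"],c["cy"]])/f;s=d.copy()
    for _ in range(30): s=d/(1+c["k1"]*(s**2).sum(1,keepdims=True))
    D=np.c_[s,np.ones(len(s))]@Rm;o=-Rm.T@t
    return o+D*((z-o[2])/D[:,2:])
E
python3 - <<'E'
from h import *
for n in("scene","top"):
    c=cap(n,f"pics/{n}0.png");f,Rm,t=cam(c);print(n,f,c["cx"],c["cy"],c["k1"],-Rm.T@t,Rm[2])
s=manip.get_state();print(s)
E
```

```text
scene 520.1494867559599 308.4220295751216 201.41463062723625 -0.08000698475531204 [1.30468551 0.61783185 0.95255114] [-0.59693589 -0.46819933 -0.65150359]
top 440.72907846061764 319.3368824123669 202.70294987692373 0.007780715740476339 [0.44327968 0.01426713 0.98087123] [ 0.11727673 -0.00855185 -0.99306245]
{'t': 0.1, 'joint_positions': array([-1.19289311,  0.3217246 , -0.07006321,  1.45156787,  0.02261489,
        1.37080157, -0.05689763]), 'joint_velocities': array([ 1.50294271e-03, -1.64915254e-03,  1.73004740e-03, -3.34102525e-03,
       -1.67039097e-03, -6.70158096e-04, -9.14328615e-05]), 'joint_efforts': array([-4.25312282e-04, -4.92568731e+01, -4.05983124e-01, -3.13400316e+01,
       -6.40881015e-02,  3.94188822e-02,  7.35150070e-05]), 'ee_pos': array([0.23126578, 0.60726275, 0.40377876]), 'ee_rot': array([ 1.80893619e-01,  9.83502294e-01, -8.52006105e-04, -9.77785468e-05]), 'contact_force': array([-0.38142553,  1.1436388 , -0.56026733]), 'moment': array([ 0.00147532, -0.022618  , -0.02696635]), 'grasp_force': 0.0, 'gripper_width': 0.08720390680128785}
```

View pics/scene0.png

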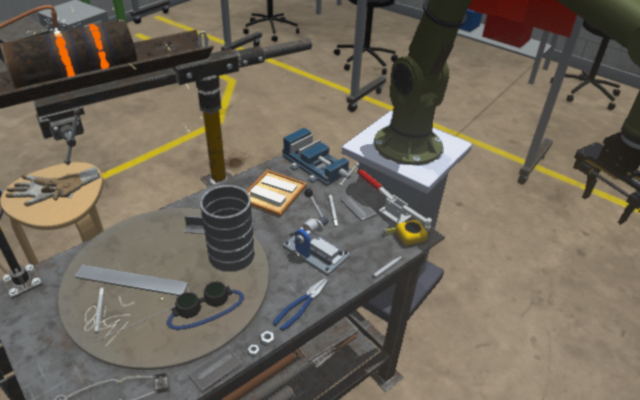

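View pics/top0.png

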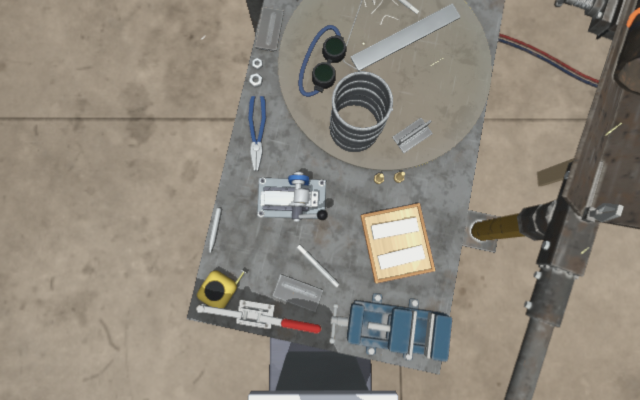

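The robot is at the bottom of the top view. The guide is at about (292,196), with its open end to the left and its knob at (322,214). The rest is at (398,243), holding two white blocks at (395,228) and (401,258). Next I'll enlarge crops.

```bash
python3 - <<'E'
import cv2
a=cv2.imread("pics/top0.png")[165:290,250:440]
cv2.imwrite("pics/topc.png",cv2.resize(a,None,fx=4,fy=4,interpolation=cv2.INTER_CUBIC))
a=cv2.imread("pics/scene0.png")[160:280,240:360]
cv2.imwrite("pics/scenec.png",cv2.resize(a,None,fx=5,fy=5,interpolation=cv2.INTER_CUBIC))
E
```

```text
(no output)
```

View pics/topc.png

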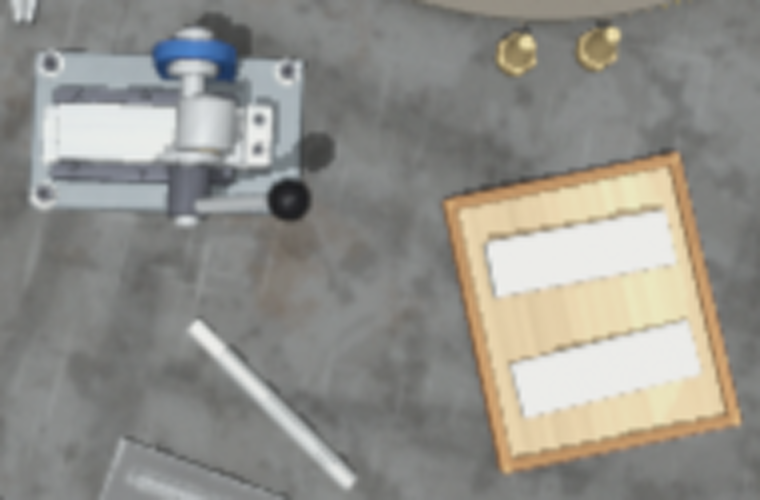

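View pics/scenec.png

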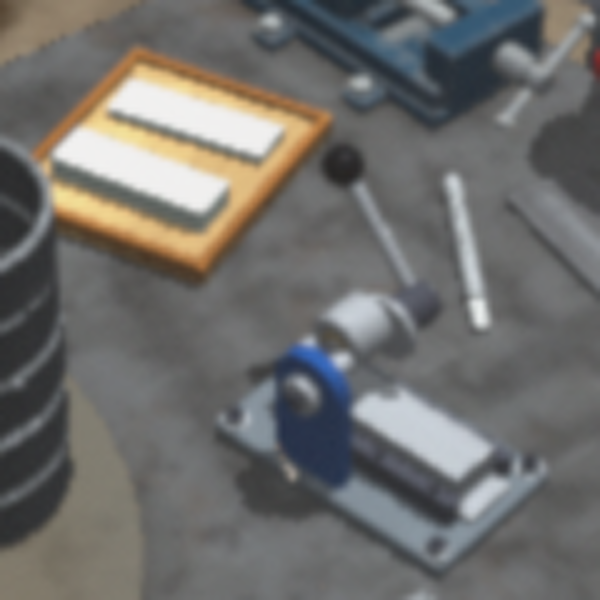

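The farther block (crop (580,250)) shows the taller side face in the scene view, so it is the thick one. Next I'll fit the poses.

```bash
cat > fit.py <<'E'
from h import *
from scipy.optimize import least_squares
T=manip.capture("top");S=manip.capture("scene")
# white blocks: threshold on top view
im=T["color"][165:290,250:440];g=cv2.resize(im.min(2),None,fx=8,fy=8,interpolation=cv2.INTER_CUBIC)
m=(g>200).astype(np.uint8);cs,_=cv2.findContours(m,cv2.RETR_EXTERNAL,cv2.CHAIN_APPROX_NONE)
for c in cs:
    if cv2.contourArea(c)<8000: continue
    b=cv2.boxPoints(cv2.minAreaRect(c));uv=(b+.5)/8-.5+[250,165]
    print("blob",cv2.contourArea(c),uv.round(1).tolist())
    for z in(.026,.018):
        P=ray(T,uv,z);e=[P[1]-P[0],P[2]-P[1]];l=max(e,key=np.linalg.norm)
        print(z,P.mean(0).round(4),[np.linalg.norm(x).round(4) for x in e],np.degrees(np.arctan2(l[1],l[0])).round(2)%180)
tc=lambda U,V:((U+.5)/4-.5+250,(V+.5)/4-.5+165)
sc=lambda U,V:((U+.5)/5-.5+240,(V+.5)/5-.5+160)
def pts(p):
    x,y,a,h,d,q=p;el=1.22-q
    L=[('t',tc(37,57),(44,75+d,h)),('t',tc(302,62),(44,-75+d,h)),('t',tc(301,211),(-44,-75+d,h)),('t',tc(31,207),(-44,75+d,h)),
    ('t',tc(247,102),(16,-50,42)),('t',tc(247,165),(-16,-50,42)),
    ('t',tc(289,200),(-42,-22-80*np.cos(el),66+80*np.sin(el))),
    ('s',sc(343,165),(-42,-22-80*np.cos(el),66+80*np.sin(el))),
    ('s',sc(218,418),(44,-75+d,h)),('s',sc(437,568),(44,75+d,h)),('s',sc(549,462),(-44,75+d,h)),
    ('s',sc(457,480),(15,49.3,34)),('s',sc(500,443),(-15,49.3,34))]
    Rz=R.from_euler('z',a).as_matrix()
    W=np.array([l[2] for l in L])/1000@Rz.T+[x,y,0]
    return L,W
def res(p):
    L,W=pts(p);r=[proj(T if l[0]=='t' else S,w)[0]-l[1] for l,w in zip(L,W)]
    return np.array(r)
s=least_squares(lambda p:res(p).ravel(),[.45,.05,0,8,0,.2],x_scale=[.01,.01,.1,5,5,.2],loss='soft_l1')
print(s.x.round(4),np.degrees(s.x[2]));print(res(s.x).round(2).tolist())
np.save("guide.npy",s.x)
E
python3 fit.py
```

```text
blob 39806.0 [[377.3, 255.5], [421.9, 244.5], [425.4, 258.5], [380.7, 269.5]]
0.026 [ 0.4385 -0.1705  0.026 ] [np.float64(0.0997), np.float64(0.0308)] 103.67
0.018 [ 0.4385 -0.172   0.018 ] [np.float64(0.1006), np.float64(0.031)] 103.67
blob 39246.0 [[370.9, 225.0], [416.5, 216.9], [419.0, 231.0], [373.4, 239.0]]
0.026 [ 0.501  -0.1581  0.026 ] [np.float64(0.1011), np.float64(0.031)] 100.02
0.018 [ 0.5015 -0.1596  0.018 ] [np.float64(0.1019), np.float64(0.0312)] 100.02
blob 26053.5 [[259.8, 191.1], [293.2, 190.1], [293.6, 204.2], [260.2, 205.2]]
0.026 [0.5671 0.0991 0.026 ] [np.float64(0.0729), np.float64(0.0311)] 91.76
0.018 [0.5681 0.0998 0.018 ] [np.float64(0.0735), np.float64(0.0314)] 91.76
[ 0.5668  0.075  -0.0291  7.659  -7.7534  0.358 ] -1.6664458062550125
[[0.05, -0.43], [0.88, 0.33], [0.05, 2.3], [-0.24, 1.31], [-0.56, 0.04], [-1.03, -0.94], [-0.08, -0.94], [-0.28, -0.03], [-0.75, -0.12], [1.11, -0.61], [0.82, 0.82], [-0.61, -0.69], [-1.55, 0.07]]
```

```bash
cat > ov.py <<'E'
from h import *
def draw(p,fn,T,S):
    x,y,a,h,d,q=p;el=1.22-q;Rz=R.from_euler('z',a).as_matrix()
    W=lambda P:np.array(P,float)/1000@Rz.T+[x,y,0]
    rect=lambda x0,x1,y0,y1,z:[(x0,y0,z),(x1,y0,z),(x1,y1,z),(x0,y1,z)]
    B=[(rect(-44,44,-75+d,75+d,h),(0,255,0)),(rect(-15,15,-49.3,50.7,34),(255,0,0)),(rect(-15,15,50.7,50.7,14),(255,0,0)),(rect(-16,16,-62,-50,42),(0,0,255)),(rect(-16,16,-44,56,25),(0,200,255))]
    k=[(-42,-22,66),(-42,-22-80*np.cos(el),66+80*np.sin(el))]
    out=[]
    for c,u0,v0,w,hh,s in((T,252,170,82,60,5),(S,280,185,75,92,5.2)):
        i=cv2.resize(c["color"][v0:v0+hh,u0:u0+w,::-1],None,fx=s,fy=s,interpolation=cv2.INTER_CUBIC).copy()
        f=lambda P:(((proj(c,W(P))-[u0,v0]+.5)*s-.5)*16).round().astype(int)
        for r,col in B: cv2.polylines(i,[f(r)],True,col,1,cv2.LINE_AA,4)
        cv2.polylines(i,[f(k)],False,(255,0,255),1,cv2.LINE_AA,4)
        out.append(i)
    H=max(o.shape[0] for o in out)
    im=np.hstack([cv2.copyMakeBorder(o,0,H-o.shape[0],0,0,cv2.BORDER_CONSTANT) for o in out]);print(im.shape)
    cv2.imwrite(fn,im)
if __name__=="__main__":
    draw(np.load("guide.npy"),"pics/ov1.png",manip.capture("top"),manip.capture("scene"))
E
python3 ov.py
```

```text
(478, 800, 3)
```

View pics/ov1.png

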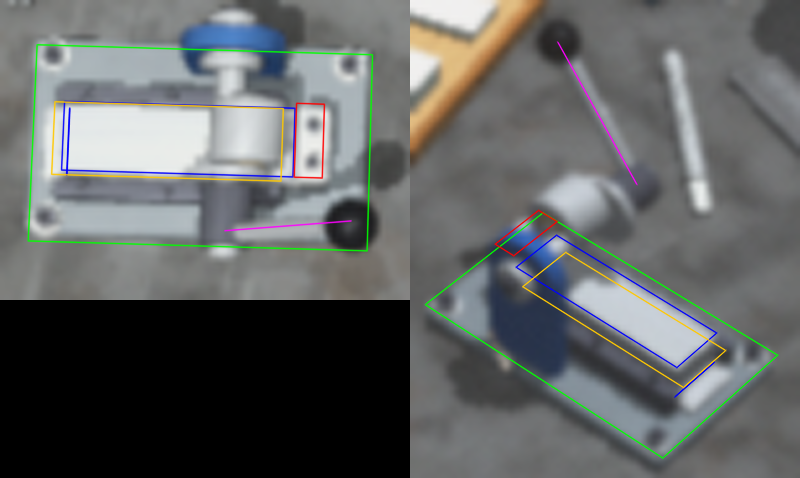

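The overlay agrees with the base, rails, steel end and knob to about 1–2 mm. Next I'll compute the move to above the thick block.

```bash
cat > go.py <<'E'
from h import *
import sys
# usage: go.py x y ztip yaw_deg(of closing axis, world)  -> tool-frame shift mm, turn deg
def G(gx,gy): # guide frame mm -> world
    p=np.load("guide.npy");return (R.from_euler('z',p[2]).as_matrix()@[gx/1000,gy/1000,0]+[p[0],p[1],0])[:2]
def delta(x,y,zt,yaw):
    s=manip.get_state();Rt=R.from_quat(s["ee_rot"]);ty=np.array([np.cos(yaw),np.sin(yaw),0])
    Rg=R.from_matrix(np.c_[np.cross(ty,[0,0,-1]),ty,[0,0,-1]])
    if np.degrees((Rt.inv()*Rg).magnitude())>90: Rg=Rg*R.from_euler('z',np.pi)
    d=Rt.inv().apply(np.array([x,y,zt+.182])-s["ee_pos"])*1000
    print("t",round(s["t"],2),"shift",d.round(1),"turn",np.degrees((Rt.inv()*Rg).as_rotvec()).round(2),"tip",(s["ee_pos"]-[0,0,.182]).round(4),"F",s["contact_force"].round(1),"w",round(s["gripper_width"],4),"g",round(s["grasp_force"],1))
if __name__=="__main__":
    a=sys.argv[1:]
    if a[0]=='g': # guide coords mm
        w=G(float(a[1]),float(a[2]));delta(*w,float(a[3])/1000,np.load("guide.npy")[2])
    else: delta(*[float(v) for v in a[:3]],np.radians(float(a[3])))
E
python3 go.py .4967 -.1334 .15 10
```

```text
t 0.3 shift [-511.6 -597.8   72.8] turn [-3.000e-02  2.000e-02  5.915e+01] tip [0.2313 0.6074 0.2224] F [ 0.5  0.4 -0.1] w 0.0871 g 0.0
```

>>> drive_tool --steps "-510 -598 0 0 0 59 0.5; -510 -598 0 0 0 59 0.5; -510 -598 0 0 0 59 0.5; -510 -598 0 0 0 59 0.5; -510 -598 0 0 0 59 0.5" --squeeze 40

```text
t: 0.8
ee_pos: [0.3156, 0.3699, 0.4048]
ee_rot: [0.531, 0.847, 0.0, -0.0]
contact_force: [0.7, 0.8, 0.7]
gripper_width: 0.0546
grasp_force: 0.0
```

```bash
python3 go.py .4967 -.1334 .20 10
```

```text
t 0.8 shift [-531.9  -56.4   22.6] turn [ 0.02 -0.02 15.84] tip [0.3156 0.3699 0.2228] F [0.7 0.8 0.7] w 0.0546 g 0.0
```

>>> drive_tool --steps "-532 -56 0 0 0 16 0.5; -532 -56 0 0 0 16 0.5; -532 -56 0 0 0 16 0.5; -532 -56 0 0 0 16 0.5; -532 -56 0 0 0 16 0.5"

```text
t: 1.3
ee_pos: [0.4017, 0.1351, 0.4051]
ee_rot: [0.641, 0.767, 0.001, -0.0]
contact_force: [1.1, 0.7, -0.1]
gripper_width: 0.0437
grasp_force: 0.0
```

```bash
python3 go.py .4967 -.1334 .05 10
```

```text
t 1.3 shift [-281.3   45.8  172.9] turn [ 0.06 -0.05  0.19] tip [0.4017 0.1351 0.2231] F [ 1.1  0.7 -0.1] w 0.0437 g 0.0
```

>>> drive_tool --steps "-281 46 0 0 0 0 0.5; -281 46 0 0 0 0 0.5; -281 46 0 0 0 0 0.5; -281 46 20 0 0 0 0.5; -281 46 60 0 0 0 0.5"

```text
t: 1.8
ee_pos: [0.4834, -0.0938, 0.3736]
ee_rot: [0.642, 0.767, 0.003, 0.003]
contact_force: [0.8, 1.7, -0.7]
gripper_width: 0.0434
grasp_force: 0.0
```

>>> drive_tool --steps "-32 5 50 0 0 0 0.5; -32 5 100 0 0 0 0.5; -32 5 113 0 0 0 0.5; -32 5 113 0 0 0 0.5"

```text
t: 2.2
ee_pos: [0.491, -0.1214, 0.255]
ee_rot: [0.642, 0.767, -0.003, -0.002]
contact_force: [-0.9, 0.5, -0.5]
gripper_width: 0.0433
grasp_force: 0.0
```

```bash
python3 go.py .4967 -.1334 .0135 10; python3 - <<'E'
from h import *
o=[]
for n,u0,v0,w,h,s in(("top",355,195,80,75,5),("scene",235,100,80,115,5)):
    c=manip.capture(n);o.append(cv2.resize(c["color"][v0:v0+h,u0:u0+w,::-1],None,fx=s,fy=s,interpolation=cv2.INTER_CUBIC))
H=575;cv2.imwrite("pics/pick.png",np.hstack([cv2.copyMakeBorder(i,0,H-i.shape[0],0,0,cv2.BORDER_CONSTANT) for i in o]))
E
```

```text
t 2.2 shift [-12.8   3.9  59.5] turn [-0.41 -0.03  0.12] tip [ 0.491  -0.1214  0.073 ] F [-0.9  0.5 -0.5] w 0.0433 g 0.0
```

View pics/pick.png

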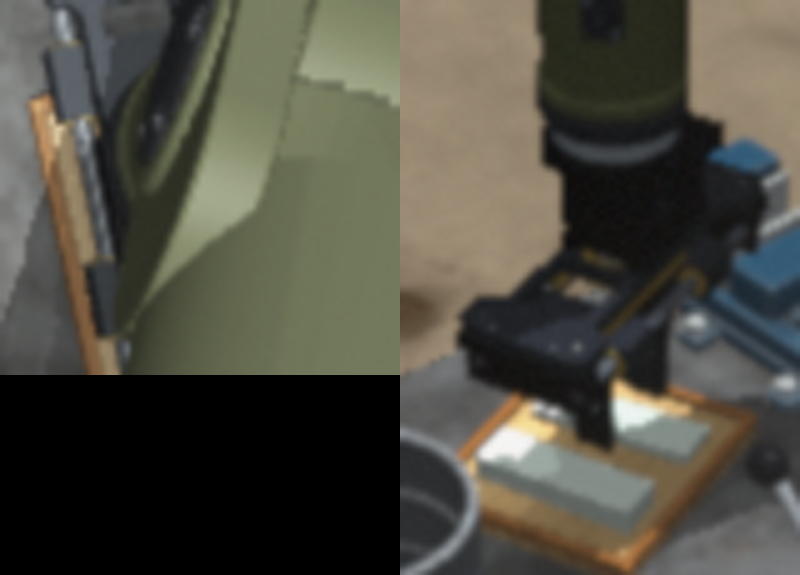

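The fingers straddle the thick block, which is the one nearer the scene camera and shows the taller side. I'll settle there and descend.

>>> drive_tool --steps "-13 4 0 -0.4 0 0 0.5; -13 4 25 -0.4 0 0 0.5; -13 4 40 -0.4 0 0 0.5; -13 4 40 -0.4 0 0 0.5; -13 4 40 -0.4 0 0 0.5"

```text
t: 2.8
ee_pos: [0.4993, -0.1332, 0.2189]
ee_rot: [0.641, 0.767, 0.003, 0.002]
contact_force: [0.9, -0.4, 0.6]
gripper_width: 0.0436
grasp_force: 0.0
```

```bash
python3 go.py .4967 -.1334 .0135 10
```

```text
t 2.8 shift [ 0.3 -2.8 23.4] turn [ 0.44 -0.01  0.22] tip [ 0.4993 -0.1332  0.0369] F [ 0.9 -0.4  0.6] w 0.0436 g 0.0
```

>>> drive_tool --steps "0 -2.8 10 0.4 0 0 0.5; 0 -2.8 20 0.4 0 0 0.5; 0 -2.8 23 0.4 0 0 0.5; 0 -2.8 23 0.4 0 0 0.5; 0 -2.8 23 0.4 0 0 0.5"

```text
t: 3.3
ee_pos: [0.4964, -0.1341, 0.1951]
ee_rot: [0.642, 0.767, -0.0, 0.0]
contact_force: [-1.5, -0.4, -0.0]
gripper_width: 0.0436
grasp_force: 0.0
```

```bash
python3 go.py .4967 -.1334 .0135 10
```

```text
t 3.3 shift [ 0.6  0.4 -0.4] turn [-0.01  0.01  0.18] tip [ 0.4964 -0.1341  0.0131] F [-1.5 -0.4 -0. ] w 0.0436 g 0.0
```

Now I'll close, check, and lift.

>>> drive_tool --steps "0 0 0 0 0 0 0.3; 0 0 0 0 0 0 0.3; 0 0 0 0 0 0 0.2; 0 0 0 0 0 0 0.2; 0 0 0 0 0 0 0.2" --squeeze 40

```text
t: 3.8
ee_pos: [0.4967, -0.134, 0.1954]
ee_rot: [0.642, 0.767, 0.0, 0.0]
contact_force: [0.7, -0.1, 1.4]
gripper_width: 0.0295
grasp_force: 39.9
```

>>> drive_tool --steps "0 0 -5 0 0 0 0.2; 0 0 -20 0 0 0 0.2; 0 0 -50 0 0 0 0.2; 0 0 -80 0 0 0 0.2; 0 0 -80 0 0 0 0.2"

```text
t: 4.3
ee_pos: [0.498, -0.135, 0.2796]
ee_rot: [0.642, 0.767, 0.003, 0.003]
contact_force: [0.8, -0.7, -1.4]
gripper_width: 0.0296
grasp_force: 39.9
```

```bash
python3 go.py g 0 72 80; python3 go.py g 0 72 45
```

```text
t 4.3 shift [265.  119.4  18.3] turn [ 0.46  0.02 11.82] tip [ 0.498  -0.135   0.0976] F [ 0.8 -0.7 -1.4] w 0.0296 g 39.9
t 4.3 shift [265.1 119.1  53.3] turn [ 0.46  0.02 11.82] tip [ 0.498  -0.135   0.0976] F [ 0.8 -0.7 -1.4] w 0.0296 g 39.9
```

Block held (29.5 mm). I'll raise it above lever height and carry it over to the open end.

>>> drive_tool --steps "0 0 -50 0 0 0 0.2; 50 20 -65 0 0 3 0.2; 100 40 -65 0 0 8 0.2; 145 60 -65 0 0 12 0.2; 190 80 -65 0 0 12 0.2"

```text
t: 4.8
ee_pos: [0.5393, 0.0611, 0.3402]
ee_rot: [0.719, 0.695, 0.0, -0.0]
contact_force: [0.7, -0.3, -2.1]
gripper_width: 0.0298
grasp_force: 39.9
```

```bash
python3 go.py g 0 76 80
```

```text
t 4.8 shift [90.8 26.7 78.3] turn [-0.01 -0.05 -0.26] tip [0.5393 0.0611 0.1582] F [ 0.7 -0.3 -2.1] w 0.0298 g 39.9
```

>>> drive_tool --steps "45 13 0 0 0 0 0.2; 80 24 0 0 0 0 0.2; 90 27 0 0 0 0 0.2; 90 27 0 0 0 0 0.2; 90 27 0 0 0 0 0.2"

```text
t: 5.3
ee_pos: [0.5692, 0.1467, 0.3397]
ee_rot: [0.719, 0.695, -0.001, 0.0]
contact_force: [0.9, -0.5, -2.3]
gripper_width: 0.0295
grasp_force: 39.9
```

```bash
python3 go.py g 0 76 45
```

```text
t 5.3 shift [  4.5  -0.2 112.7] turn [-0.07  0.1  -0.24] tip [0.5692 0.1467 0.1577] F [ 0.9 -0.5 -2.3] w 0.0295 g 39.9
```

>>> drive_tool --steps "5 0 45 0 0 0 0.2; 5 0 85 0 0 0 0.2; 5 0 100 0 0 0 0.2; 5 0 105 0 0 0 0.2; 5 0 105 0 0 0 0.2"

```text
t: 5.8
ee_pos: [0.5701, 0.1523, 0.2359]
ee_rot: [0.719, 0.695, 0.0, 0.0]
contact_force: [-0.1, -0.9, -1.2]
gripper_width: 0.0293
grasp_force: 39.9
```

```bash
python3 go.py g 0 76 37; python3 - <<'E'
from h import *
from ov import draw
draw(np.load("guide.npy"),"pics/lay.png",manip.capture("top"),manip.capture("scene"))
E
```

```text
t 5.8 shift [-1.4 -1.1 16.9] turn [ 0.04  0.01 -0.25] tip [0.5701 0.1523 0.0539] F [-0.1 -0.9 -1.2] w 0.0293 g 39.9
(478, 800, 3)
```

View pics/lay.png

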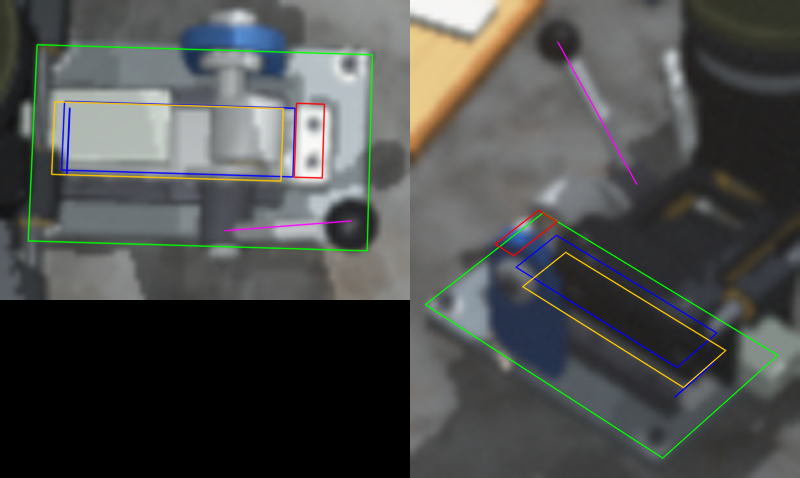

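The block's front end is at about (170,90)–(170,163) in the left panel. The visible steel runs from V≈105 to 175, beside the roller. I'll measure the lateral offset in the guide frame.

```bash
python3 - <<'E'
from h import *
p=np.load("guide.npy");c=manip.capture("top");Rz=R.from_euler('z',p[2]).as_matrix()
def gd(U,V,z): return ((ray(c,[(U+.5)/5-.5+252,(V+.5)/5-.5+170],z)-[p[0],p[1],0])@Rz)[0].round(4)
print(gd(170,90,.0685),gd(170,163,.0685))
# column profiles: white front near U=150 and steel at U~190
I=cv2.resize(c["color"][170:230,252:334],None,fx=5,fy=5,interpolation=cv2.INTER_CUBIC).astype(int).sum(2)//3
for U in (120,150,185,195): print(U,[(v,int(I[v,U])) for v in range(76,196,4)])
E
```

```text
[0.0159 0.0025 0.0685] [-0.0148  0.0013  0.0685]
120 [(76, 123), (80, 123), (84, 141), (88, 168), (92, 177), (96, 180), (100, 180), (104, 180), (108, 180), (112, 181), (116, 181), (120, 181), (124, 181), (128, 181), (132, 182), (136, 181), (140, 182), (144, 182), (148, 182), (152, 179), (156, 157), (160, 146), (164, 149), (168, 151), (172, 137), (176, 107), (180, 83), (184, 75), (188, 77), (192, 77)]
150 [(76, 128), (80, 129), (84, 137), (88, 161), (92, 193), (96, 203), (100, 205), (104, 202), (108, 199), (112, 198), (116, 198), (120, 198), (124, 194), (128, 187), (132, 185), (136, 185), (140, 185), (144, 185), (148, 185), (152, 182), (156, 169), (160, 150), (164, 146), (168, 158), (172, 165), (176, 140), (180, 103), (184, 80), (188, 76), (192, 78)]
185 [(76, 128), (80, 131), (84, 121), (88, 101), (92, 91), (96, 90), (100, 92), (104, 102), (108, 131), (112, 172), (116, 182), (120, 183), (124, 184), (128, 186), (132, 185), (136, 185), (140, 186), (144, 187), (148, 187), (152, 188), (156, 188), (160, 189), (164, 182), (168, 166), (172, 147), (176, 115), (180, 102), (184, 99), (188, 94), (192, 93)]
195 [(76, 100), (80, 117), (84, 111), (88, 96), (92, 89), (96, 90), (100, 92), (104, 102), (108, 131), (112, 172), (116, 181), (120, 183), (124, 184), (128, 185), (132, 185), (136, 185), (140, 186), (144, 187), (148, 188), (152, 188), (156, 188), (160, 189), (164, 175), (168, 150), (172, 134), (176, 109), (180, 94), (184, 88), (188, 83), (192, 85)]
```

```bash
python3 - <<'E'
from h import *
p=np.load("guide.npy");c=manip.capture("top");Rz=R.from_euler('z',p[2]).as_matrix()
def gd(U,V,z): return ((ray(c,[(U+.5)/5-.5+252,(V+.5)/5-.5+170],z)-[p[0],p[1],0])@Rz)[0].round(4)
print(gd(150,89.5,.0685),gd(150,157,.0685),gd(185,108.5,.034),gd(185,174,.034))
E
python3 go.py g 0 76 37
```

```text
[0.0159 0.0108 0.0685] [-0.0125  0.0097  0.0685] [ 0.0132 -0.0018  0.034 ] [-0.0153 -0.0029  0.034 ]
t 6.0 shift [-2.6 -1.5 18.1] turn [ 0.18 -0.09 -0.16] tip [0.5705 0.1534 0.0551] F [ 0.3 -0.2 -2.1] w 0.0297 g 39.9
```

>>> drive_tool --steps "-1 -2.6 5 0 0 0 0.2; -1 -2.6 10 0 0 0 0.2; -1 -2.6 13 0 0 0 0.2; -1 -2.6 14 0 0 0 0.2; -1 -2.6 14 0 0 0 0.2"

```text
t: 6.5
ee_pos: [0.5669, 0.1525, 0.2208]
ee_rot: [0.718, 0.696, -0.0, -0.0]
contact_force: [-0.4, 0.4, -2.2]
gripper_width: 0.0295
grasp_force: 39.9
```

>>> drive_tool --steps "0 0 1 0 0 0 0.2; 0 0 2 0 0 0 0.2; 0 0 2 0 0 0 0.2"

```text
t: 6.8
ee_pos: [0.5672, 0.1526, 0.2194]
ee_rot: [0.718, 0.696, 0.0, 0.0]
contact_force: [-0.3, -0.2, -1.2]
gripper_width: 0.0293
grasp_force: 39.9
```

>>> drive_tool --steps "0 0 1 0 0 0 0.2; 0 0 1 0 0 0 0.2; 0 0 1 0 0 0 0.2"

```text
t: 7.1
ee_pos: [0.5672, 0.1525, 0.2191]
ee_rot: [0.718, 0.696, 0.0, -0.0]
contact_force: [-2.1, -0.3, 4.8]
gripper_width: 0.0292
grasp_force: 39.9
```

Contact, at about 7 N of press. Now I'll slide toward the stop.

>>> drive_tool --steps "-2 0 0.2 0 0 0 0.2; -5 0 0.2 0 0 0 0.2; -8 0 0.2 0 0 0 0.2; -11 0 0.2 0 0 0 0.2; -14 0 0.2 0 0 0 0.2"

```text
t: 7.6
ee_pos: [0.5674, 0.14, 0.2193]
ee_rot: [0.718, 0.696, 0.002, -0.0]
contact_force: [0.3, 5.3, 6.3]
gripper_width: 0.0298
grasp_force: 39.9
```

```bash
python3 go.py g 0 25 37;  python3 - <<'E'
from h import *
p=np.load("guide.npy");c=manip.capture("top");Rz=R.from_euler('z',p[2]).as_matrix()
I=cv2.resize(c["color"][170:230,252:334],None,fx=5,fy=5,interpolation=cv2.INTER_CUBIC).astype(int).sum(2)//3
for U in (110,140,165): print(U,[(v,int(I[v,U])) for v in range(80,192,4)])
print([(u,int(I[130,u])) for u in range(160,216,4)])
E
```

```text
t 7.6 shift [-40.1   1.3   0.2] turn [ 0.18 -0.19 -0.09] tip [0.5674 0.14   0.0373] F [0.3 5.3 6.3] w 0.0298 g 39.9
110 [(80, 110), (84, 99), (88, 80), (92, 75), (96, 87), (100, 142), (104, 181), (108, 180), (112, 178), (116, 178), (120, 178), (124, 179), (128, 179), (132, 180), (136, 179), (140, 179), (144, 179), (148, 179), (152, 179), (156, 180), (160, 181), (164, 177), (168, 160), (172, 127), (176, 105), (180, 87), (184, 78), (188, 76)]
140 [(80, 111), (84, 103), (88, 90), (92, 84), (96, 93), (100, 141), (104, 177), (108, 179), (112, 179), (116, 179), (120, 179), (124, 180), (128, 180), (132, 180), (136, 180), (140, 180), (144, 180), (148, 180), (152, 181), (156, 180), (160, 181), (164, 186), (168, 177), (172, 139), (176, 97), (180, 76), (184, 74), (188, 76)]
165 [(80, 128), (84, 117), (88, 95), (92, 85), (96, 88), (100, 126), (104, 163), (108, 177), (112, 179), (116, 179), (120, 180), (124, 180), (128, 180), (132, 180), (136, 180), (140, 180), (144, 180), (148, 181), (152, 181), (156, 181), (160, 181), (164, 184), (168, 176), (172, 146), (176, 110), (180, 86), (184, 73), (188, 67)]
[(160, 180), (164, 180), (168, 180), (172, 180), (176, 180), (180, 180), (184, 183), (188, 191), (192, 199), (196, 190), (200, 177), (204, 174), (208, 163), (212, 126)]
```

>>> drive_tool --steps "-4 0 0 0 0 0 0.2; -8 0 0 0 0 0 0.2; -12 0 0 0 0 0 0.2; -16 0 0 0 0 0 0.2; -19 0 0 0 0 0 0.2"

```text
t: 8.15
ee_pos: [0.5669, 0.1209, 0.2194]
ee_rot: [0.718, 0.696, 0.002, -0.0]
contact_force: [-0.2, 5.8, 6.3]
gripper_width: 0.0295
grasp_force: 39.9
```

>>> drive_tool --steps "-3 0 0 0 0 0 0.2; -6 0 0 0 0 0 0.2; -9 0 0 0 0 0 0.2; -12 0 0 0 0 0 0.2; -14 0 0 0 0 0 0.2"

```text
t: 8.65
ee_pos: [0.5665, 0.1069, 0.2194]
ee_rot: [0.718, 0.696, 0.002, -0.0]
contact_force: [-0.7, 4.9, 6.3]
gripper_width: 0.0295
grasp_force: 39.9
```

```bash
python3 go.py g 0 25 37
```

```text
t 8.65 shift [-6.9  1.3  0.4] turn [ 0.18 -0.19 -0.11] tip [0.5665 0.1069 0.0374] F [-0.7  4.9  6.3] w 0.0295 g 39.9
```

>>> drive_tool --steps "-1 0 0 0 0 0 0.2; -2 0 0 0 0 0 0.2; -3 0 0 0 0 0 0.2; -3 0 0 0 0 0 0.2"

```text
t: 9.05
ee_pos: [0.5663, 0.104, 0.2194]
ee_rot: [0.718, 0.696, 0.002, -0.0]
contact_force: [0.6, 5.2, 7.0]
gripper_width: 0.0296
grasp_force: 39.9
```

>>> drive_tool --steps "-0.5 0 0 0 0 0 0.2; -1 0 0 0 0 0 0.2; -1.5 0 0 0 0 0 0.2; -1.5 0 0 0 0 0 0.2"

```text
t: 9.45
ee_pos: [0.5663, 0.1026, 0.2194]
ee_rot: [0.718, 0.696, 0.002, -0.0]
contact_force: [0.3, 4.6, 7.0]
gripper_width: 0.0295
grasp_force: 39.9
```

>>> drive_tool --steps "-0.5 0 0 0 0 0 0.2; -1 0 0 0 0 0 0.2; -1.5 0 0 0 0 0 0.2; -1.5 0 0 0 0 0 0.2"

```text
t: 9.85
ee_pos: [0.5663, 0.1011, 0.2194]
ee_rot: [0.718, 0.696, 0.002, -0.0]
contact_force: [-0.3, 5.1, 5.7]
gripper_width: 0.0297
grasp_force: 39.9
```

>>> drive_tool --steps "-0.5 0 0 0 0 0 0.2; -1 0 0 0 0 0 0.2; -1 0 0 0 0 0 0.2"

```text
t: 10.15
ee_pos: [0.5662, 0.1001, 0.2194]
ee_rot: [0.718, 0.696, 0.002, -0.0]
contact_force: [0.0, 5.3, 6.3]
gripper_width: 0.0294
grasp_force: 39.9
```

>>> drive_tool --steps "-0.5 0 0 0 0 0 0.2; -1 0 0 0 0 0 0.2; -1 0 0 0 0 0 0.2"

```text
t: 10.45
ee_pos: [0.5662, 0.0991, 0.2194]
ee_rot: [0.718, 0.696, 0.002, -0.0]
contact_force: [1.1, 5.3, 6.6]
gripper_width: 0.0299
grasp_force: 39.9
```

```bash
python3 go.py g 0 25 37
```

```text
t 10.45 shift [0.9 1.3 0.4] turn [ 0.18 -0.19 -0.1 ] tip [0.5662 0.0991 0.0374] F [1.1 5.3 6.6] w 0.0299 g 39.9
```

>>> drive_tool --steps "-0.5 0 0 0 0 0 0.2; -1 0 0 0 0 0 0.2; -1 0 0 0 0 0 0.2"

```text
t: 10.75
ee_pos: [0.5662, 0.0984, 0.2194]
ee_rot: [0.718, 0.696, 0.002, -0.0]
contact_force: [-0.5, 5.5, 5.0]
gripper_width: 0.0294
grasp_force: 39.9
```

>>> drive_tool --steps "-0.5 0 0 0 0 0 0.2; -1 0 0 0 0 0 0.2; -1 0 0 0 0 0 0.2"

```text
t: 11.05
ee_pos: [0.5662, 0.0981, 0.2194]
ee_rot: [0.718, 0.696, 0.003, -0.0]
contact_force: [0.1, 6.6, 5.7]
gripper_width: 0.0291
grasp_force: 39.9
```

>>> drive_tool --steps "-0.5 0 0 0 0 0 0.2; -1 0 0 0 0 0 0.2; -1 0 0 0 0 0 0.2"

```text
t: 11.35
ee_pos: [0.5661, 0.0979, 0.2194]
ee_rot: [0.718, 0.697, 0.003, -0.001]
contact_force: [0.2, 8.8, 5.1]
gripper_width: 0.0298
grasp_force: 39.9
```

The block is against the stop: position has stalled and the force is rising. I'll relax the commanded pose, then open.

>>> drive_tool --steps "1 0 0 0 0 0 0.2; 2 0 -0.3 0 0 0 0.2; 2 0 -0.6 0 0 0 0.2; 2 0 -0.6 0 0 0 0.2"

```text
t: 11.75
ee_pos: [0.5661, 0.0984, 0.2194]
ee_rot: [0.718, 0.696, 0.002, 0.0]
contact_force: [3.0, 6.5, 2.3]
gripper_width: 0.0299
grasp_force: 39.9
```

>>> drive_tool --steps "0 0 0 0 0 0 0.47; 0 0 0 0 0 0 0.47; 0 0 0 0 0 0 0.47; 0 0 0 0 0 0 0.47; 0 0 0 0 0 0 0.47"

```text
t: 12.25
ee_pos: [0.5651, 0.0961, 0.2184]
ee_rot: [0.718, 0.696, -0.0, 0.0]
contact_force: [0.6, -0.8, 0.2]
gripper_width: 0.0406
grasp_force: 0.0
```

```bash
python3 go.py g 0 28 28.5
```

```text
t 12.25 shift [7.  2.2 7.9] turn [-0.01  0.02 -0.18] tip [0.5651 0.0961 0.0364] F [ 0.6 -0.8  0.2] w 0.0406 g 0.0
```

>>> drive_tool --steps "6 1 0 0 0 0 0.47; 6 1 3 0 0 0 0.47; 6 1 6 0 0 0 0.47; 6 1 8 0 0 0 0.47; 6 1 8 0 0 0 0.47"

```text
t: 12.75
ee_pos: [0.5662, 0.1024, 0.21]
ee_rot: [0.718, 0.696, -0.0, -0.0]
contact_force: [-0.1, -0.8, 0.0]
gripper_width: 0.0408
grasp_force: 0.0
```

>>> drive_tool --steps "0 0 0 0 0 0 0.3; 0 0 0 0 0 0 0.2; 0 0 0 0 0 0 0.2; 0 0 0 0 0 0 0.2; 0 0 0 0 0 0 0.2" --squeeze 50

```text
t: 13.25
ee_pos: [0.5666, 0.1025, 0.2107]
ee_rot: [0.718, 0.696, 0.0, 0.0]
contact_force: [1.1, -0.1, -0.8]
gripper_width: 0.0294
grasp_force: 50.0
```

```bash
python3 go.py g 0 28 28.5
```

```text
t 13.25 shift [0.5 0.9 0.2] turn [ 0.05 -0.01 -0.15] tip [0.5666 0.1025 0.0287] F [ 1.1 -0.1 -0.8] w 0.0294 g 50.0
```

Both blocks squeezed to 29.4 mm, so they are aligned sideways. Next I'll open, back out past the +y end, close, and push on both end faces.

>>> drive_tool --steps "0 0 0 0 0 0 0.47; 0 0 0 0 0 0 0.47; 0 0 0 0 0 0 0.47; 0 0 0 0 0 0 0.47; 10 0 0 0 0 0 0.47"

```text
t: 13.75
ee_pos: [0.5668, 0.1112, 0.2106]
ee_rot: [0.719, 0.695, -0.0, 0.0]
contact_force: [-0.4, 0.8, 1.2]
gripper_width: 0.0406
grasp_force: 0.0
```

>>> drive_tool --steps "15 0 0 0 0 0 0.47; 28 0 0 0 0 0 0.47; 30 0 0 0 0 0 0.47; 30 0 0 0 0 0 0; 30 0 0 0 0 0 0" --squeeze 20

```text
t: 14.25
ee_pos: [0.5676, 0.1422, 0.2105]
ee_rot: [0.718, 0.696, -0.0, 0.0]
contact_force: [-0.1, 0.4, -0.2]
gripper_width: 0.0317
grasp_force: 0.0
```

>>> drive_tool --steps "0 0 0 0 0 0 0; 0 0 0 0 0 0 0; 0 0 0 0 0 0 0; 0 0 0 0 0 0 0; 0 0 0 0 0 0 0"

```text
t: 14.75
ee_pos: [0.5677, 0.1424, 0.2106]
ee_rot: [0.718, 0.696, 0.0, -0.0]
contact_force: [0.3, -0.0, -0.2]
gripper_width: 0.0014
grasp_force: 0.0
```

```bash
python3 go.py g 0 60 28.5; python3 - <<'E'
from h import *
from ov import draw
draw(np.load("guide.npy"),"pics/end.png",manip.capture("top"),manip.capture("scene"))
E
```

```text
t 14.75 shift [-7.4  1.1  0.1] turn [ 0.   -0.01 -0.16] tip [0.5677 0.1424 0.0286] F [ 0.3 -0.  -0.2] w 0.0014 g 0.0
(478, 800, 3)
```

View pics/end.png

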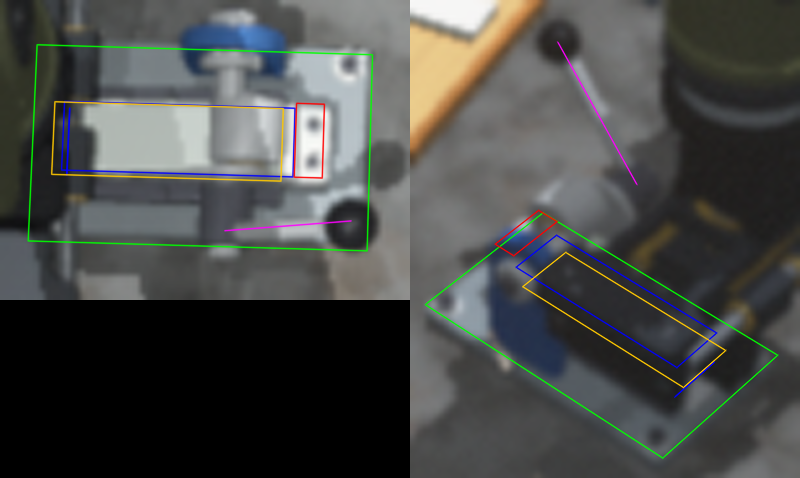

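The fingers are closed behind the block ends, and the white block lies under the roller. I'll push toward the stop, watching the force.

>>> drive_tool --steps "-2 0.5 0 0 0 0 0; -4 0.5 0 0 0 0 0; -5 0.5 0 0 0 0 0; -5 0.5 0 0 0 0 0"

```text
t: 15.25
ee_pos: [0.5681, 0.1379, 0.2106]
ee_rot: [0.718, 0.696, 0.0, -0.0]
contact_force: [1.1, 1.1, -0.7]
gripper_width: 0.0004
grasp_force: 0.8
```

>>> drive_tool --steps "-1 0 0 0 0 0 0; -2 0 0 0 0 0 0; -2 0 0 0 0 0 0"

```text
t: 15.55
ee_pos: [0.5679, 0.1369, 0.2106]
ee_rot: [0.718, 0.696, 0.001, -0.001]
contact_force: [-0.0, 4.8, -0.4]
gripper_width: 0.0
grasp_force: 2.5
```

>>> drive_tool --steps "-1 0 0 0 0 0 0; -2 0 0 0 0 0 0; -2 0 0 0 0 0 0"

```text
t: 15.85
ee_pos: [0.5678, 0.136, 0.2107]
ee_rot: [0.718, 0.696, 0.002, -0.001]
contact_force: [-0.1, 6.7, -1.7]
gripper_width: 0.0
grasp_force: 3.7
```

>>> drive_tool --steps "-1 0 0 0 0 0 0; -2 0 0 0 0 0 0; -2 0 0 0 0 0 0"

```text
t: 16.15
ee_pos: [0.5678, 0.1356, 0.2107]
ee_rot: [0.717, 0.697, 0.002, -0.002]
contact_force: [1.5, 11.1, -1.7]
gripper_width: 0.0003
grasp_force: 5.3
```

>>> drive_tool --steps "-1 0 0 0 0 0 0; -2 0 0 0 0 0 0; -2 0 0 0 0 0 0"

```text
t: 16.45
ee_pos: [0.5678, 0.1351, 0.211]
ee_rot: [0.717, 0.697, 0.003, -0.002]
contact_force: [1.7, 14.7, -3.0]
gripper_width: 0.0003
grasp_force: 6.9
```

>>> drive_tool --steps "-1 0 0 0 0 0 0; -2 0 0 0 0 0 0; -2 0 0 0 0 0 0"

```text
t: 16.75
ee_pos: [0.5677, 0.1347, 0.2112]
ee_rot: [0.716, 0.698, 0.004, -0.003]
contact_force: [2.3, 16.8, -2.5]
gripper_width: 0.0005
grasp_force: 8.4
```

```bash
python3 go.py g 0 60 28.5
```

```text
t 16.75 shift [0.2 0.8 0.7] turn [ 0.11 -0.59  0.15] tip [0.5677 0.1347 0.0292] F [ 2.3 16.8 -2.5] w 0.0005 g 8.4
```

The tool tilted about 0.6° under load, so I'll counter-tilt to make sure the steel block's end is pushed as well.

>>> drive_tool --steps "2 0 0 0 -0.6 0 0; 4 0 0 0 -1.3 0 0; 4 0 0 0 -1.3 0 0; 4 0 0 0 -1.3 0 0"

```text
t: 17.15
ee_pos: [0.5678, 0.1387, 0.211]
ee_rot: [0.716, 0.698, -0.004, 0.005]
contact_force: [1.9, 15.3, -3.1]
gripper_width: 0.0006
grasp_force: 8.2
```

```bash
python3 go.py g 0 60 28.5
```

```text
t 17.15 shift [-3.7  0.8  0.5] turn [0.12 0.73 0.15] tip [0.5678 0.1387 0.029 ] F [ 1.9 15.3 -3.1] w 0.0006 g 8.2
```

>>> drive_tool --steps "10 0 0 0 0 0 0; 20 0 0 0 1 0 0; 25 0 -30 0 1.3 0 0; 25 0 -75 0 1.3 0 0; 25 0 -120 0 1.3 0 0"

```text
t: 17.65
ee_pos: [0.5684, 0.1581, 0.3305]
ee_rot: [0.719, 0.695, -0.001, 0.0]
contact_force: [0.0, 1.5, 0.6]
gripper_width: 0.0003
grasp_force: 0.0
```

>>> drive_tool --steps "0 -40 -30 0 0 0 0; 0 -80 -30 0 0 0 0; 0 -120 -30 0 0 0 0; 0 -150 -30 0 0 0 0; 0 -150 -30 0 0 0 0"

```text
t: 18.15
ee_pos: [0.4159, 0.1633, 0.3595]
ee_rot: [0.717, 0.697, -0.001, -0.001]
contact_force: [0.4, -0.4, -0.3]
gripper_width: 0.0001
grasp_force: 0.0
```

```bash
python3 go.py g -42 -76 160; python3 - <<'E'
from h import *
from ov import draw
draw(np.load("guide.npy"),"pics/end2.png",manip.capture("top"),manip.capture("scene"))
E
```

```text
t 18.15 shift [-159.9  111.5   17. ] turn [-0.16 -0.08 -0.03] tip [0.4159 0.1633 0.1775] F [ 0.4 -0.4 -0.3] w 0.0001 g 0.0
(478, 800, 3)
```

View pics/end2.png

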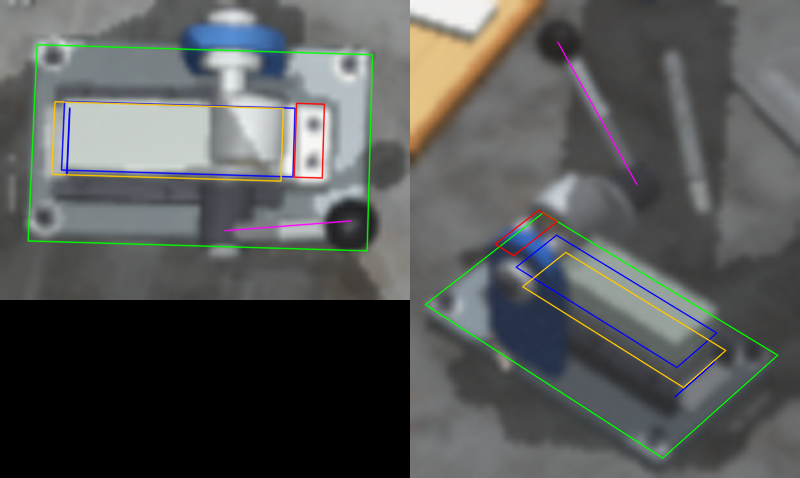

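The white block sits squarely on the steel, ends flush and up to the stop. The knob matches the fit at (350,222). Next I'll go above the knob.

>>> drive_tool --steps "-45 30 0 0 0 0 0; -90 60 0 0 0 0 0; -130 90 0 0 0 0 0; -159 110.5 10 0 0 0 0; -159 110.5 22 0 0 0 0"

```text
t: 18.75
ee_pos: [0.5274, -0.0059, 0.3386]
ee_rot: [0.722, 0.692, -0.001, 0.004]
contact_force: [-1.2, 0.1, -0.6]
gripper_width: 0.0007
grasp_force: 0.0
```

>>> drive_tool --steps "0 0 0 0 0 0 0; 0 0 0 0 0 0 0"

```text
t: 18.95
ee_pos: [0.5243, 0.002, 0.3375]
ee_rot: [0.718, 0.696, -0.001, -0.0]
contact_force: [0.0, 0.6, 0.9]
gripper_width: 0.0003
grasp_force: 0.0
```

```bash
python3 go.py g -43 -74 138
```

```text
t 18.95 shift [ 0.1 -2.6 17.5] turn [-0.07  0.06 -0.13] tip [0.5243 0.002  0.1555] F [0.  0.6 0.9] w 0.0003 g 0.0
```

>>> drive_tool --steps "0 -2.6 8 0 0 0 0; 0 -2.6 14 0 0 0 0; 0 -2.6 16 0 0 0 0; 0 -2.6 16 0 0 0 0"

```text
t: 19.35
ee_pos: [0.5213, 0.0021, 0.3216]
ee_rot: [0.718, 0.696, -0.0, -0.0]
contact_force: [0.2, 0.5, 0.4]
gripper_width: 0.0004
grasp_force: 0.0
```

>>> drive_tool --steps "0 0 1 0 0 0 0; 0 0 2 0 0 0 0; 0 0 2 0 0 0 0"

```text
t: 19.65
ee_pos: [0.5217, 0.0015, 0.3203]
ee_rot: [0.718, 0.696, 0.0, 0.0]
contact_force: [0.4, -0.7, 1.7]
gripper_width: 0.0009
grasp_force: 0.8
```

>>> drive_tool --steps "-1 0 1 0 0 0 0; -2 0 2 0 0 0 0; -2 0 2 0 0 0 0"

```text
t: 19.95
ee_pos: [0.5217, -0.001, 0.3181]
ee_rot: [0.718, 0.696, 0.0, 0.0]
contact_force: [-0.7, -1.9, 3.1]
gripper_width: 0.0006
grasp_force: 1.7
```

```bash
python3 go.py g -43 -79.4 132.7
```

```text
t 19.95 shift [-2.1 -0.1  3.4] turn [ 0.03  0.03 -0.19] tip [ 0.5217 -0.001   0.1361] F [-0.7 -1.9  3.1] w 0.0006 g 1.7
```

>>> drive_tool --steps "-3 0 3 0 0 0 0; -5 0 6 0 0 0 0; -8 0 9.5 0 0 0 0; -10 0 13 0 0 0 0; -12 0 16 0 0 0 0"

```text
t: 20.45
ee_pos: [0.5215, -0.0139, 0.3023]
ee_rot: [0.719, 0.695, -0.0, 0.001]
contact_force: [-0.5, -3.4, 4.0]
gripper_width: 0.0004
grasp_force: 2.2
```

```bash
python3 go.py g -43 -93.3 113.2
```

```text
t 20.45 shift [-3.1 -0.3  7.1] turn [ 0.09  0.09 -0.22] tip [ 0.5215 -0.0139  0.1203] F [-0.5 -3.4  4. ] w 0.0004 g 2.2
```

>>> drive_tool --steps "-2 0 1 0 0 0 0; -4 0 3 0 0 0 0; -5 0 5 0 0 0 0; -6 0 7 0 0 0 0; -6 0 7 0 0 0 0"

```text
t: 20.95
ee_pos: [0.5208, -0.0182, 0.2945]
ee_rot: [0.718, 0.696, -0.0, -0.0]
contact_force: [0.4, -1.2, 2.3]
gripper_width: 0.0004
grasp_force: 0.8
```

```bash
python3 go.py g -43 -96 107
```

```text
t 20.95 shift [-1.6  0.2  5.5] turn [-0.03 -0.02 -0.15] tip [ 0.5208 -0.0182  0.1125] F [ 0.4 -1.2  2.3] w 0.0004 g 0.8
```

>>> drive_tool --steps "-0.5 0 1.5 0 0 0 0; -1 0 3 0 0 0 0; -1.5 0 4.5 0 0 0 0; -1.5 0 4.5 0 0 0 0"

```text
t: 21.35
ee_pos: [0.5207, -0.0198, 0.2901]
ee_rot: [0.718, 0.696, -0.0, -0.0]
contact_force: [-0.7, -0.7, 1.2]
gripper_width: 0.0005
grasp_force: 0.6
```

>>> drive_tool --steps "-0.2 0 0.5 0 0 0 0; -0.4 0 1 0 0 0 0; -0.4 0 1 0 0 0 0"

```text
t: 21.65
ee_pos: [0.5207, -0.0201, 0.2893]
ee_rot: [0.718, 0.696, -0.0, -0.0]
contact_force: [1.0, -0.9, 1.0]
gripper_width: 0.0006
grasp_force: 0.8
```

>>> drive_tool --steps "-0.2 0 0.5 0 0 0 0; -0.2 0 0.5 0 0 0 0; -0.2 0 0.5 0 0 0 0"

```text
t: 21.95
ee_pos: [0.5207, -0.0203, 0.2888]
ee_rot: [0.718, 0.696, -0.0, -0.0]
contact_force: [-0.2, -0.6, 2.1]
gripper_width: 0.0005
grasp_force: 0.7
```

```bash
cat > fz.py <<'E'
from h import *
F=[];Z=[]
for _ in range(12):
    manip.capture("top");s=manip.get_state();F.append(s["contact_force"]);Z.append(s["ee_pos"])
F=np.array(F);m=F.mean(0);el=np.arcsin(np.clip((np.mean(Z,0)[2]*1000-182-77)/80,-1,1))
print("F",m.round(2),"sd",(F.std(0)/12**.5).round(2),"pos",(np.mean(Z,0)*1000).round(2),"q",(1.22-el).round(3),"Ftan",(m[2]*np.cos(el)+m[1]*np.sin(el)).round(2),"t",s["t"])
E
python3 fz.py
```

```text
F [-0.56 -0.27  0.93] sd [0.13 0.2  0.15] pos [520.85 -20.34 288.85] q 0.838 Ftan 0.76 t 22.55
```

>>> drive_tool --steps "-0.3 0 0.5 0 0 0 0; -0.3 0 1 0 0 0 0; -0.3 0 1 0 0 0 0"

```text
t: 22.85
ee_pos: [0.5209, -0.0208, 0.2879]
ee_rot: [0.718, 0.696, 0.0, 0.0]
contact_force: [-0.4, 0.4, 0.1]
gripper_width: 0.0003
grasp_force: 0.6
```

```bash
python3 fz.py
```

```text
F [-0.69 -0.11  1.  ] sd [0.16 0.13 0.13] pos [520.89 -20.79 287.93] q 0.85 Ftan 0.89 t 23.45
```

>>> drive_tool --steps "-0.2 0 0.5 0 0 0 0; -0.3 0 1 0 0 0 0; -0.3 0 1 0 0 0 0"

```text
t: 23.75
ee_pos: [0.5209, -0.0212, 0.2869]
ee_rot: [0.718, 0.696, -0.0, 0.0]
contact_force: [-0.4, -0.9, 0.9]
gripper_width: 0.0002
grasp_force: 0.6
```

```bash
python3 fz.py
```

```text
F [-0.37 -0.86  0.69] sd [0.15 0.16 0.16] pos [520.89 -21.16 286.93] q 0.863 Ftan 0.34 t 24.35
```

>>> drive_tool --steps "-0.2 0 0.5 0 0 0 0; -0.3 0 1 0 0 0 0; -0.3 0 1 0 0 0 0"

```text
t: 24.65
ee_pos: [0.5209, -0.0215, 0.286]
ee_rot: [0.718, 0.696, 0.0, 0.0]
contact_force: [0.2, -1.1, 2.2]
gripper_width: 0.0005
grasp_force: 0.8
```

```bash
python3 fz.py
```

```text
F [-0.44 -1.18  1.54] sd [0.1  0.14 0.15] pos [520.9  -21.44 285.96] q 0.876 Ftan 1.05 t 25.25
```

>>> drive_tool --steps "-0.2 0 0.5 0 0 0 0; -0.3 0 1 0 0 0 0; -0.3 0 1 0 0 0 0"

```text
t: 25.55
ee_pos: [0.5209, -0.0218, 0.2849]
ee_rot: [0.718, 0.696, 0.0, 0.0]
contact_force: [0.1, -1.4, 1.3]
gripper_width: 0.0006
grasp_force: 0.9
```

```bash
python3 fz.py
```

```text
F [ 0.13 -1.21  1.84] sd [0.11 0.11 0.15] pos [520.89 -21.67 284.94] q 0.89 Ftan 1.35 t 26.15
```

>>> drive_tool --steps "-0.2 0 0.5 0 0 0 0; -0.3 0 1 0 0 0 0; -0.3 0 1 0 0 0 0"

```text
t: 26.45
ee_pos: [0.5209, -0.0221, 0.2839]
ee_rot: [0.718, 0.696, 0.0, 0.0]
contact_force: [0.9, -1.4, 1.9]
gripper_width: 0.0002
grasp_force: 0.9
```

```bash
python3 fz.py
```

```text
F [ 0.11 -1.37  1.79] sd [0.1  0.14 0.18] pos [520.85 -21.94 283.92] q 0.903 Ftan 1.28 t 27.05
```

>>> drive_tool --steps "-0.4 0 0.5 0 0 0 0; -0.4 0 1 0 0 0 0; -0.4 0 1 0 0 0 0"

```text
t: 27.35
ee_pos: [0.5208, -0.0224, 0.2829]
ee_rot: [0.718, 0.696, -0.0, 0.0]
contact_force: [-0.2, -0.0, 2.3]
gripper_width: 0.0005
grasp_force: 0.7
```

```bash
python3 fz.py
```

```text
F [ 0.34 -1.04  1.13] sd [0.15 0.16 0.15] pos [520.83 -22.36 282.91] q 0.917 Ftan 0.77 t 27.95
```

>>> drive_tool --steps "-0.4 0 0.5 0 0 0 0; -0.4 0 1 0 0 0 0; -0.4 0 1 0 0 0 0"

```text
t: 28.25
ee_pos: [0.5208, -0.0228, 0.2819]
ee_rot: [0.718, 0.696, 0.0, -0.0]
contact_force: [0.5, -1.4, 1.5]
gripper_width: 0.0005
grasp_force: 0.9
```

```bash
python3 fz.py; python3 - <<'E'
from h import *
from ov import draw
p=np.load("guide.npy");p[5]=.9
draw(p,"pics/lev.png",manip.capture("top"),manip.capture("scene"))
E
```

```text
F [ 0.11 -1.02  1.86] sd [0.15 0.1  0.12] pos [520.82 -22.79 281.94] q 0.929 Ftan 1.49 t 28.85
(478, 800, 3)
```

View pics/lev.png

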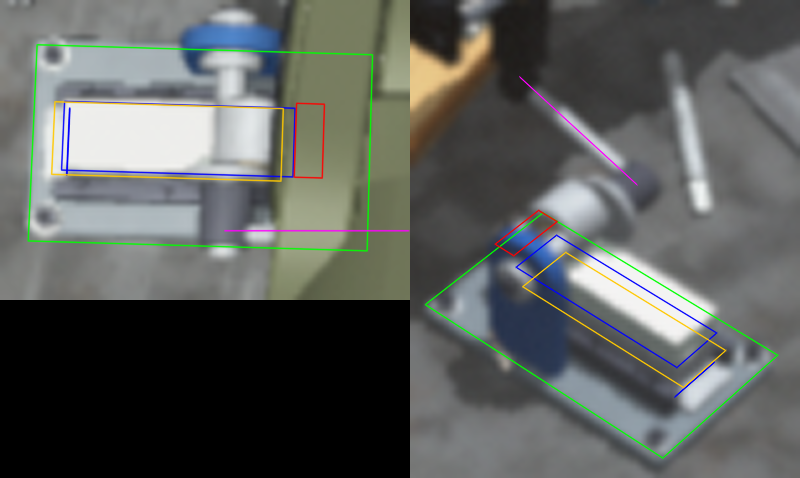

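The rod lies close to the q≈0.9 line, and there is no clear rise in force yet. I'll advance further in small steps.

>>> drive_tool --steps "-0.3 0 0.5 0 0 0 0; -0.3 0 1 0 0 0 0; -0.3 0 1 0 0 0 0"

```text
t: 29.25
ee_pos: [0.5208, -0.0232, 0.281]
ee_rot: [0.718, 0.696, 0.0, 0.0]
contact_force: [-0.8, -1.1, 2.8]
gripper_width: 0.0004
grasp_force: 1.3
```

```bash
python3 fz.py; python3 - <<'E'
from h import *
from scipy.optimize import minimize_scalar
p=np.load("guide.npy");S=manip.capture("scene");g=S["color"].astype(np.float32).mean(2)
Rz=R.from_euler('z',p[2]).as_matrix();W=lambda P:np.array(P,float)/1000@Rz.T+[p[0],p[1],0]
# perpendicular offset of rod's bright ridge from predicted line at various r
for q in (.84,.88,.92,.96):
    el=1.22-q;o=[]
    for r in (25,32,40,48,55):
        a,b=proj(S,W([(-43,-22-k*np.cos(el),66+k*np.sin(el)) for k in(r,r+5)]));d=(b-a)/np.linalg.norm(b-a);n=np.array([-d[1],d[0]])
        t=np.arange(-4,4.01,.25);pt=(a+t[:,None]*n).astype(np.float32)
        v=cv2.remap(g,pt[None,:,0],pt[None,:,1],cv2.INTER_LINEAR)[0];w=np.clip(v-np.median(v)-15,0,None);o.append(round(float((w*t).sum()/max(w.sum(),1e-6)),2))
    print(q,o)
E
```

```text
F [ 0.08 -1.44  2.78] sd [0.13 0.12 0.17] pos [520.82 -23.15 280.95] q 0.942 Ftan 2.28 t 29.85
0.84 [-0.3, -0.58, -0.78, -1.02, -1.11]
0.88 [-0.07, -0.27, -0.39, -0.56, -0.59]
0.92 [0.17, 0.03, -0.0, -0.1, -0.1]
0.96 [0.4, 0.34, 0.38, 0.36, 0.39]
```

>>> drive_tool --steps "-0.3 0 0.4 0 0 0 0; -0.3 0 0.8 0 0 0 0; -0.3 0 0.8 0 0 0 0"

```text
t: 30.2
ee_pos: [0.5208, -0.0235, 0.2802]
ee_rot: [0.718, 0.696, 0.0, 0.0]
contact_force: [-0.8, -1.2, 2.8]
gripper_width: 0.0001
grasp_force: 1.7
```

```bash
python3 fz.py
```

```text
F [-0.31 -1.88  3.46] sd [0.07 0.18 0.2 ] pos [520.81 -23.45 280.16] q 0.952 Ftan 2.84 t 30.8
```

There is a clear springy rise past the baseline (1.5, 2.3, 2.8 N, about 1–1.6 N above friction), so the roller bears with roughly 10 N. I'll retreat straight up.

>>> drive_tool --steps "0 0 -2 0 0 0 0; 0 0 -10 0 0 0 0; 0 0 -40 0 0 0 0; 0 0 -80 0 0 0 0; 0 0 -110 0 0 0 0"

```text
t: 31.3
ee_pos: [0.5208, -0.0232, 0.3924]
ee_rot: [0.718, 0.696, 0.001, 0.0]
contact_force: [0.7, -0.0, 0.5]
gripper_width: 0.0007
grasp_force: 0.0
```

>>> drive_tool --steps "-40 -20 0 0 0 0 0; -80 -60 0 0 0 0 0; -120 -90 0 0 0 0 0; -150 -100 0 0 0 0 0; -150 -100 0 0 0 0 0"

```text
t: 31.8
ee_pos: [0.4135, -0.1751, 0.3905]
ee_rot: [0.721, 0.693, 0.001, -0.0]
contact_force: [-0.2, 0.9, -1.0]
gripper_width: 0.0004
grasp_force: 0.0
```

```bash
python3 - <<'E'
from h import *
p=np.load("guide.npy");T=manip.capture("top");S=manip.capture("scene");print(manip.get_state()["contact_force"].round(1))
Rz=R.from_euler('z',p[2]).as_matrix();W=lambda P:np.array(P,float)/1000@Rz.T+[p[0],p[1],0]
# knob = dark blob near prediction
for n,c in(("top",T),("scene",S)):
    g=c["color"].astype(int).max(2);el=1.22-.93
    q0=proj(c,W([(-43,-22-80*np.cos(el),66+80*np.sin(el))]))[0];u,v=q0.round().astype(int)
    y,x=np.mgrid[v-9:v+10,u-9:u+10];w=np.clip(55-g[v-9:v+10,u-9:u+10],0,None)
    k=((w*x).sum()/w.sum(),(w*y).sum()/w.sum());print(n,np.round(k,2),w.sum())
    for q in(.86,.9,.94,.98):
        el=1.22-q;print(q,proj(c,W([(-43,-22-80*np.cos(el),66+80*np.sin(el))]))[0].round(2))
E
```

```text
[ 0.3  1.  -0.2]
top [334.3  216.24] 680
0.86 [332.83 216.  ]
0.9 [333.3  216.15]
0.94 [333.71 216.29]
0.98 [334.05 216.44]
scene [299.83 200.86] 258
0.86 [301.17 198.38]
0.9 [300.84 199.1 ]
0.94 [300.55 199.85]
0.98 [300.3  200.63]
```

```bash
python3 -c "
from bench import manip
print(manip.job_done())"
```

```text
the job is handed in; nothing more can be done
None
```

The job is handed in: the thick white block is wrung onto the steel block, both are up against the stop and look flush, and the lever is down with the roller bearing lightly (roughly 10 N, estimated from the push on the knob; lever about 0.95 rad against the expected 0.87).

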